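# Roll the specimen vial to the reader

## Task

Take the upright paddle with the square block foot from the steel tool tray and, pushing with it, roll the capped vial that lies in the aluminium track gently up the little ramp until it drops into its seat against the black stop at the reader end. Do not touch the vial with the gripper or lift it out of the track. Then stand the paddle upright in the tool tray again and let go.

Things in the scene. Friction and masses are not known exactly. Their poses are not given: they have to be found in the camera images.
- paddle_mid (a point): Upright pushing paddle, 106 mm tall, 140 g, standing loose in the tray. Foot: white block 24 mm (x) by 46 mm (y), 36 mm high; its 46 mm wide faces push. Above, from 36 to 106 mm, a square handle 20 x 20 mm, parallel to the block. Point: on the centre line, 53 mm above the underside; z up. Beside it, on either side, a tamper with a like handle but a round steel foot: not wanted.
- vial: Amber glass vial with white cap, lying across the track: 28 mm in diameter, 60 mm long, about 40 g; rolls very freely. Origin at its centre, on its axis; y runs along the vial (cap at +y), x and z turn as it rolls. Not the vial that stands upright on the bench.
- track: Fixed channel, 300 mm along x (vial rolls to +x), 80 mm wide. Origin on the bench under its middle, z up. Floor at z 4 mm; side walls to z 14 mm, 64 mm apart; 10 mm high lip at x -150 mm. From x 67 to 108 mm the floor ramps up by 2 mm, then drops back to the seat. Black stop 30 mm high: face at x 130 mm; seated vial: centre at x 116, z 18 mm. Behind: reader, 44 mm high, to x 200 mm.
- tray: Shallow steel tool tray fixed to the bench, 100 mm (x) by 250 mm (y), walls 4 mm thick, 10 mm high. Origin on the bench under its centre, z up; inner floor 4 mm above the bench. Paddle and tamper stand in its two halves, about 60 mm either side of the middle.
Not all that is in view belongs to the job. Several things look just like the part that bears paddle_mid: the one meant starts farthest from the robot's base. Leave any purple look-alike of the vial alone.

How it is judged:
By the outcome, as a careful person would: the job done as asked, in the order asked, and still so for the second after the job is handed in, with the robot touching nothing.
It also fails if it takes over 58 s, if anything falls off the work surface, if the arm or the gripper's body presses on something with over 40 N, if the wrist force passes 120 N, or if a joint passes its speed limit or range.

## Robot

A 7-joint arm with a two-finger parallel gripper is mounted at the origin on the work surface. World frame = base frame: x ahead of the robot, y to its left, z up, the work surface at z = 0. Lengths are in m, angles in rad, forces in N, time in s.
With the tool pointing down it reaches from about 0.4 to 0.85 m from the base axis. Payload 10.4 kg.
Tool frame: the origin (TCP) lies midway between the tips of the shut fingers; the grasp point (between the pads) lies 19 mm behind it; x points along the fingers, y is the direction in which the jaws open and shut, and the axes are right-handed (so a half turn about x gives the same grasp; the last joint's range is limited). The gripper opens to 87 mm and grips with 3 to 60 N. Pads are 19 mm wide; open, the fingers measure 117 mm over their backs; the gripper's body (75 mm by 190 mm) begins 51 mm behind the grasp point.
Start: joints at [1.316, 0.332, -0.065, 1.46, 0.022, 1.35, -0.088], TCP at [0.144, -0.608, 0.223] pointing down, gripper open.
Joint ranges: [-2.6, 2.6], [-0.5, 2.12], [-1.47, 1.34], [0.16, 2.42], [-1.27, 4.41], [0.06, 2.06], [-2.6, 2.6]. Speed limits (rad/s): [2.22, 2.22, 2.79, 2.79, 3.14, 3.14, 3.14].

## Interface

Orientations are given as a unit quaternion [x, y, z, w].
In Python, from bench import r gives the robot as it stands.
- The arm moves only by the shell command python3 -m jog 'ROWS' [OPENING] [FORCE]. ROWS is JSON, a list of rows, each an object with "slide": the shift along the tool's x, y, z in cm, a list of three; "roll": the turn about the tool's x in degrees. A call has 1 to 5 rows; each row is the pose to reach, as a shift and turn from the pose measured when the call began, along the tool's axes at that moment; what a row does not reach only later rows make up. A row lasts 1/12 s, in which the tool goes at most 41.7 mm and 7.16 degrees, less where a joint would pass 70% of its speed; a pose out of reach is approached as far as the arm can. A call with a gripper value outside its range is refused whole. OPENING is the closure, from 0 (fully open) to 1 (shut), set as the call begins (- or left out, the last holds). The fingers move at their own pace and stop on an object; FORCE is the grip in N (left out, the last holds). Time passes only in rows, so rows that repeat a pose let the fingers close. It gives the time, the measured TCP pose, the force and the opening at its end, in the units of the state.
- r.read_state(): the state, without advancing time (a new reading comes with each control period).
- r.camera(name): name is "scene" or "top"; returns the picture (384x512x3 uint8, red, green, blue); there is no depth.
- r.camera_info(name): a dict with "intrinsics" (3x3 intrinsics, pixels), "R" (3x3) and "t" (3): a world point X has camera coordinates R X + t. Camera axes: x right, y down, z forward; pixel columns grow to the right and rows downward; lengths in m; the calibration is good to about 2 mm. A picture is of the moment at which its call begins. camera_info takes no time and is no camera call.
- r.close_job(): hands the job in, once; it reports no verdict.
The state is a dict: "time": time; "joint_positions": joint angles; "joint_vel": joint speeds; "joint_torque": joint torques, N m; "ee_pos": TCP position; "eef_rot": TCP orientation; "ft_force": force on the tool from outside, world axes, zero at the start; "torque": the same for the moment, N m; "width": finger opening in m.
Only numpy, scipy, OpenCV 4.12 (cv2) and the standard library are available. Lean on these libraries where they do the work, as an engineer would, in place of code of your own. Each camera call takes 0.05 s, during which the arm holds its last target.

## Working session

There is one attempt and no reset: what is moved stays moved. The work goes in short steps, Python scripts to look and compute and a shell command to move; the robot and the scene stay as the last step left them, time stands still between calls to the robot, and variables do not carry over. Pictures are saved under pics/ and viewed, and the job is handed in when it is done.

```bash
ls; mkdir -p pics; python3 - <<'E'
from bench import r
import cv2
for n in("scene","top"):
    im=r.camera(n); cv2.imwrite(f"pics/{n}0.png",cv2.resize(im[:,:,::-1],(800,600),interpolation=cv2.INTER_CUBIC)); cv2.imwrite(f"pics/raw_{n}0.png",im[:,:,::-1])
    print(r.camera_info(n))
print(r.read_state())
E
```

```text
pics
{'intrinsics': array([[369.90394023,   0.        , 252.71593986],
       [  0.        , 369.90394023, 196.66407693],
       [  0.        ,   0.        ,   1.        ]]), 'R': array([[-0.59243112,  0.80561489,  0.00316479],
       [ 0.61901211,  0.4577148 , -0.63821718],
       [-0.51560583, -0.37614068, -0.76984986]]), 't': array([ 0.39121213, -0.25066447,  1.09206371])}
{'intrinsics': array([[411.3745298 ,   0.        , 259.15318284],
       [  0.        , 411.3745298 , 192.03721453],
       [  0.        ,   0.        ,   1.        ]]), 'R': array([[ 0.00341385, -0.99988666,  0.01466338],
       [-0.98843733, -0.0055969 , -0.15152666],
       [ 0.15159155, -0.01397654, -0.9883444 ]]), 't': array([-0.07324348,  0.54109757,  0.69314562])}
{'time': 0.1, 'joint_positions': array([ 1.31640669,  0.33283888, -0.06471265,  1.46084269,  0.02158243,
        1.34985631, -0.08850187]), 'joint_vel': array([ 4.78327986e-04, -2.52454502e-03, -3.04153544e-04, -3.14226919e-03,
       -6.37739855e-05, -1.00977754e-03, -1.48078982e-03]), 'joint_torque': array([ 1.52177272e-03, -6.24540639e+01,  2.46339559e-02, -3.90720713e+01,
       -6.16098242e-02,  3.65563924e-02,  4.51108122e-05]), 'ee_pos': array([ 0.14351098, -0.60796412,  0.22182164]), 'eef_rot': array([-0.7022997 , -0.08221326,  0.70242458, -0.08133771]), 'ft_force': array([ 0.78983231,  0.6982032 , -0.14767023]), 'torque': array([-0.02838544, -0.0197048 , -0.00456749]), 'width': 0.08737325028323421}
```

View pics/scene0.png

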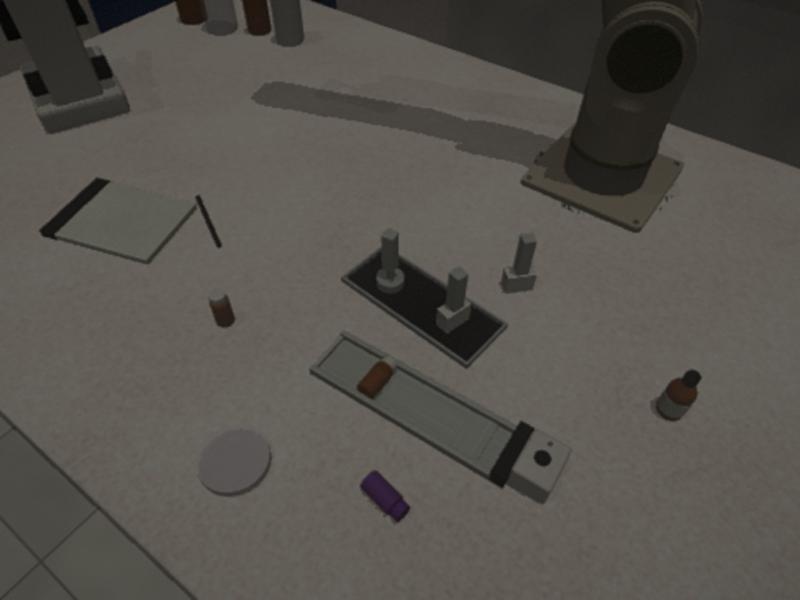

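View pics/top0.png

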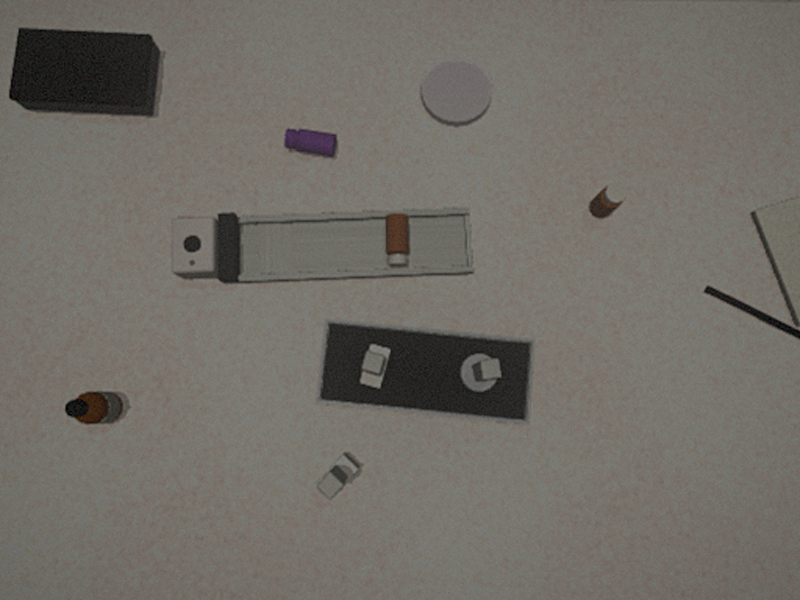

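```bash
python3 - <<'E'
import cv2,numpy as np
def crop(n,x0,y0,w,h,s,o):
    im=cv2.imread(f"pics/raw_{n}0.png")[y0:y0+h,x0:x0+w]
    im=np.clip(im.astype(float)*1.8,0,255).astype(np.uint8)
    cv2.imwrite(o,cv2.resize(im,None,fx=s,fy=s,interpolation=cv2.INTER_CUBIC))
crop("top",195,195,150,110,5,"pics/c_tray.png")
crop("top",105,125,200,60,4,"pics/c_track.png")
crop("scene",190,135,160,120,5,"pics/c_sc.png")
E
```

```text
(no output)
```

View pics/c_tray.png

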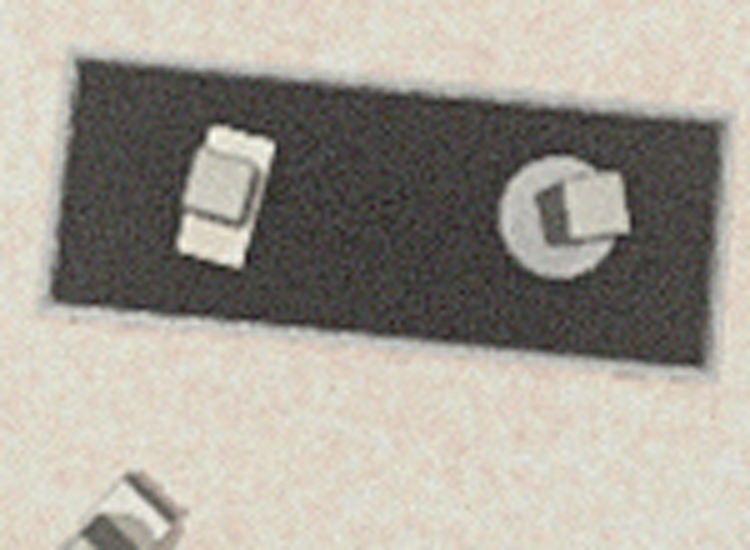

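View pics/c_track.png

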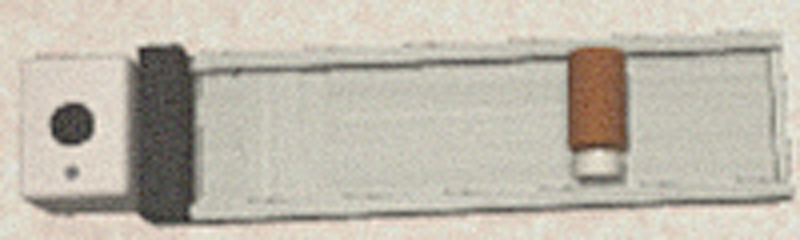

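View pics/c_sc.png

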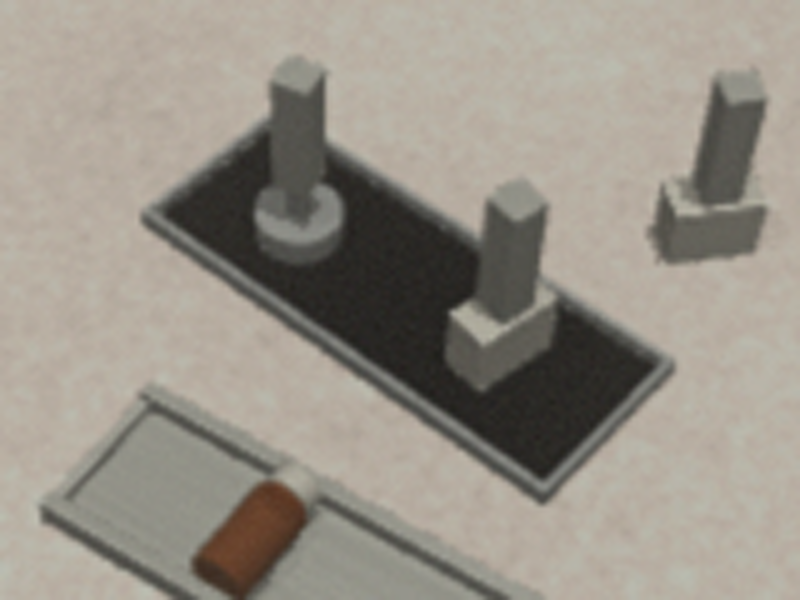

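```bash
cat > h.py <<'E'
import numpy as np
from bench import r
def raw(p,x0,y0,s): return np.array([x0,y0])+(np.atleast_2d(p)+.5)/s-.5
def ray(n,uv,z):
    c=r.camera_info(n);K,R,t=map(np.array,(c["intrinsics"],c["R"],c["t"]))
    o=-R.T@t; uv=np.atleast_2d(uv)
    d=(R.T@np.linalg.inv(K)@np.c_[uv,np.ones(len(uv))].T).T
    return o+d*((z-o[2])/d[:,2])[:,None]
E
python3 - <<'E'
from h import *
np.set_printoptions(precision=4,suppress=True)
ang=lambda v:np.degrees(np.arctan2(v[1],v[0]))
A=ray("top",raw([(201,148),(254,160),(240,222),(186,210)],195,195,5),.110)
print("handle top",A.mean(0),np.linalg.norm(A-np.roll(A,1,0),axis=1),ang(A[0]-A[3]),ang(A[1]-A[2]))
B=ray("top",raw([(213,124),(276,140),(243,270),(178,250)],195,195,5),.040)
print("foot top",B.mean(0),np.linalg.norm(B-np.roll(B,1,0),axis=1),ang(B[0]-B[3]),ang(B[1]-B[2]))
A=ray("scene",raw([(515,178),(550,195),(518,222),(483,203)],190,135,5),.110)
print("sc handle",A.mean(0),np.linalg.norm(A-np.roll(A,1,0),axis=1),ang(A[0]-A[3]),ang(A[1]-A[2]))
B=ray("scene",raw([(447,312),(487,343),(557,290)],190,135,5),.040)
print("sc foot",(B[0]+B[2])/2,np.linalg.norm(B[0]-B[1]),np.linalg.norm(B[1]-B[2]),ang(B[1]-B[2]))
# track
W=ray("top",raw([(190,50),(780,35),(790,200),(190,218)],105,125,4),.014)
print("track walls",W,ang(W[0]-W[1]),ang(W[3]-W[2]),"width",np.linalg.norm(W[1]-W[2]))
S=ray("top",raw([(140,47),(185,45),(190,220),(143,220)],105,125,4),.030);print("stop",S)
I=ray("top",raw([(195,70),(770,50)],105,125,4),.004);print("inner upper wall foot?",I,ang(I[0]-I[1]))
V=ray("top",raw([(569,50),(623,48),(570,150),(627,150),(577,180),(622,180)],105,125,4),.018);print("vial",V)
T=ray("top",raw([(75,52),(735,112),(712,377),(45,308)],195,195,5),.010);print("tray",T,T.mean(0),ang(T[0]-T[1]),ang(T[3]-T[2]),np.linalg.norm(T-np.roll(T,1,0),axis=1))
from scipy.spatial.transform import Rotation as Ro
s=r.read_state();print(Ro.from_quat(s["eef_rot"]).as_matrix())
E
```

```text
handle top [ 0.467  -0.0374  0.11  ] [0.0203 0.0174 0.0202 0.0176] -12.90944359817275 -12.259541846034033
foot top [ 0.4672 -0.0375  0.04  ] [0.0459 0.023  0.047  0.0239] -14.861035639460777 -13.851330148280804
sc handle [ 0.4694 -0.0358  0.11  ] [0.0205 0.0172 0.0213 0.0176] 171.5237080157375 172.97952600124904
sc foot [ 0.4672 -0.0376  0.04  ] 0.024532503112404975 0.045603074532056295 -11.089820733714612
track walls [[ 0.6493  0.1311  0.014 ]
 [ 0.6588 -0.1477  0.014 ]
 [ 0.5791 -0.1514  0.014 ]
 [ 0.5688  0.1276  0.014 ]] 91.95287008741558 92.1069047511277 width 0.07983751389010134
stop [[0.6459 0.15   0.03  ]
 [0.647  0.1294 0.03  ]
 [0.5649 0.1236 0.03  ]
 [0.5648 0.1449 0.03  ]]
inner upper wall foot? [[ 0.6424  0.1308  0.004 ]
 [ 0.6544 -0.1439  0.004 ]] 92.49454821935197
vial [[ 0.6495 -0.0477  0.018 ]
 [ 0.6507 -0.0731  0.018 ]
 [ 0.6014 -0.0485  0.018 ]
 [ 0.6016 -0.0751  0.018 ]
 [ 0.5871 -0.0519  0.018 ]
 [ 0.5873 -0.0728  0.018 ]]
tray [[ 0.5215  0.0205  0.01  ]
 [ 0.5004 -0.2242  0.01  ]
 [ 0.4038 -0.2132  0.01  ]
 [ 0.4277  0.0293  0.01  ]] [ 0.4633 -0.0969  0.01  ] 85.06697035662935 84.3587704873045 [0.0942 0.2456 0.0972 0.2437]
[[-0.0003  0.2297 -0.9733]
 [ 0.0012 -0.9733 -0.2297]
 [-1.     -0.0013  0.    ]]
```

Two things have the square block foot: the one standing in the tray (top raw ≈ (240,235), scene crop (500,290)) and one loose on the bench nearer the base (top raw ≈ (216,303)). The tray one is farther from the base, and the crops show its square foot next to the round-footed tamper. Its handle and foot fits agree in both cameras: centre (0.467, −0.037), long axis at −13°.

```bash
cat > go.py <<'E'
import sys
from h import *
from scipy.spatial.transform import Rotation as Ro
# target TCP x y z (m), jaw angle deg (mod 180)
a=list(map(float,sys.argv[1:]))
s=r.read_state();M=Ro.from_quat(s["eef_rot"]).as_matrix();p=s["ee_pos"]
j=np.degrees(np.arctan2(M[1,1],M[0,1]))
roll=-((a[3]-j+90)%180-90) if len(a)>3 else 0
d=M.T@(np.array(a[:3])-p)*100
print("t",round(s["time"],2),"p",p.round(4),"jaw",round(j,1),"slide cm",d.round(2),"roll",round(roll,1),"w",round(s["width"],4),"F",s["ft_force"].round(1),"tilt",M[:,0].round(3),"q",s["joint_positions"].round(2))
E
python3 go.py 0.42 -0.40 0.22 77
```

```text
t 0.1 p [ 0.1435 -0.608   0.2218] jaw -76.7 slide cm [  0.2  -13.89 -31.69] roll 26.3 w 0.0874 F [ 0.8  0.7 -0.1] tilt [-0.     0.001 -1.   ] q [ 1.32  0.33 -0.06  1.46  0.02  1.35 -0.09]
```

```bash
python3 -m jog '[{"slide":[0,-1.5,-3.5],"roll":5},{"slide":[0,-3,-7],"roll":10},{"slide":[0,-4.6,-10.5],"roll":15},{"slide":[0,-6,-14],"roll":20},{"slide":[0,-7.6,-17.5],"roll":26}]' 0 30; python3 go.py 0.42 -0.40 0.22 77
```

```text
time: 0.52
ee_pos: [0.2974, -0.4925, 0.2216]
eef_rot: [-0.702, 0.079, 0.703, 0.08]
ft_force: [1.1, -0.6, 0.0]
width: 0.0868
t 0.52 p [ 0.2974 -0.4925  0.2216] jaw -103.0 slide cm [  0.17 -11.76  -9.87] roll 0.0 w 0.0868 F [ 1.1 -0.6  0. ] tilt [-0.001  0.002 -1.   ] q [ 1.05  0.23 -0.12  1.59  0.03  1.32 -0.87]
```

```bash
python3 -m jog '[{"slide":[0,-3,-2.5]},{"slide":[0,-6,-5]},{"slide":[0,-9,-7]},{"slide":[0,-12,-8.5]},{"slide":[0,-16,-9]}]' >/dev/null;  python3 go.py 0.467 -0.0375 0.18 77
```

```text
t 0.52 p [ 0.2974 -0.4925  0.2216] jaw -103.0 slide cm [  4.22 -48.14  -6.32] roll 0.0 w 0.0868 F [ 1.1 -0.6  0. ] tilt [-0.001  0.002 -1.   ] q [ 1.05  0.23 -0.12  1.59  0.03  1.32 -0.87]invalid input at $[0]: expected keys slide, roll
```

```bash
python3 -m jog '[{"slide":[0,-4,-1]},{"slide":[0,-8,-2]},{"slide":[0,-12,-2.5]},{"slide":[0,-16,-3]},{"slide":[0,-20,-3.5]}]' >/dev/null;  python3 go.py 0.467 -0.0375 0.18 77
```

```text
t 0.52 p [ 0.2974 -0.4925  0.2216] jaw -103.0 slide cm [  4.22 -48.14  -6.32] roll 0.0 w 0.0868 F [ 1.1 -0.6  0. ] tilt [-0.001  0.002 -1.   ] q [ 1.05  0.23 -0.12  1.59  0.03  1.32 -0.87]invalid input at $[0]: expected keys slide, roll
```

```bash
python3 -m jog '[{"slide":[0,-3,-2.5],"roll":0},{"slide":[0,-6,-5],"roll":0},{"slide":[0,-9.5,-7],"roll":0},{"slide":[0,-13,-8.5],"roll":0},{"slide":[0,-17,-9],"roll":0}]' >/dev/null;  python3 go.py 0.467 -0.0375 0.18 77
```

```text
t 0.93 p [ 0.4249 -0.3455  0.2211] jaw -102.9 slide cm [  4.17 -30.95   2.79] roll 0.1 w 0.0872 F [0.5 0.2 0.5] tilt [-0.001  0.002 -1.   ] q [ 0.83  0.18 -0.26  1.66  0.05  1.31 -1.23]
```

```bash
python3 -m jog '[{"slide":[0,-4,0],"roll":0},{"slide":[0,-8,0.5],"roll":0},{"slide":[0,-12,1],"roll":0},{"slide":[0,-16,1.5],"roll":0},{"slide":[0,-20,2],"roll":0}]' >/dev/null;  python3 go.py 0.467 -0.0375 0.18 77
```

```text
t 1.35 p [ 0.4498 -0.1441  0.2213] jaw -102.9 slide cm [  4.15 -10.77   0.7 ] roll 0.1 w 0.0869 F [-0.1 -1.6  0.3] tilt [-0.001  0.002 -1.   ] q [ 0.64  0.02 -0.42  1.83  0.01  1.3  -1.59]
```

```bash
python3 -m jog '[{"slide":[0,-4,0.3],"roll":0},{"slide":[1,-8,0.6],"roll":0},{"slide":[2.5,-10.8,0.7],"roll":0},{"slide":[4.2,-10.8,0.7],"roll":0},{"slide":[4.2,-10.8,0.7],"roll":0}]' >/dev/null;  python3 go.py 0.467 -0.0375 0.066 77; python3 - <<'E'
from bench import r
import cv2,numpy as np
a=r.camera("top")[190:300,190:340,::-1];b=r.camera("scene")[90:270,190:370,::-1]
a=cv2.resize(a,(600,440));b=cv2.resize(b,(440,440))
cv2.imwrite("pics/a1.png",np.clip(cv2.resize(np.hstack([a,b]),(800,338))*1.8,0,255))
E
```

```text
t 1.77 p [ 0.4654 -0.0355  0.1767] jaw -102.7 slide cm [11.07  0.17 -0.26] roll 0.3 w 0.0867 F [-0.3 -0.7 -0.5] tilt [-0.006  0.003 -1.   ] q [ 0.51  0.05 -0.54  1.89  0.03  1.21 -1.83][ WARN:0@2.737] global loadsave.cpp:1063 imwrite_ Unsupported depth image for selected encoder is fallbacked to CV_8U.
```

View pics/a1.png

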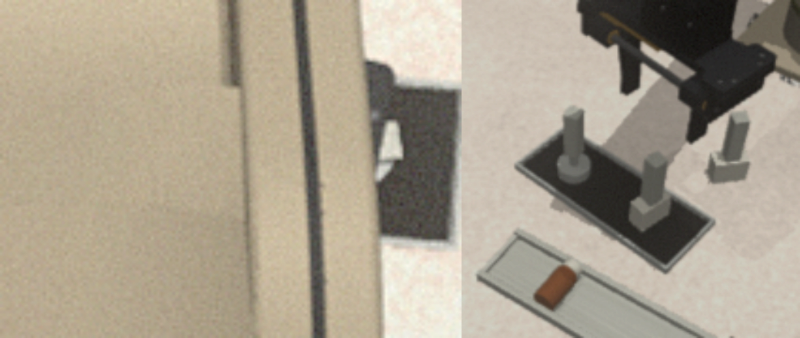

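The scene picture shows the fingers (628,75) and (697,120) straddling the paddle top (655,160), with the tamper well to one side. I'm descending.

```bash
python3 -m jog '[{"slide":[2.5,0.1,-0.2],"roll":0},{"slide":[5,0.2,-0.2],"roll":0},{"slide":[7,0.2,-0.2],"roll":0},{"slide":[9,0.2,-0.2],"roll":0},{"slide":[9.5,0.2,-0.2],"roll":0}]';  python3 go.py 0.467 -0.0375 0.066 77
```

```text
time: 2.28
ee_pos: [0.4666, -0.0416, 0.0825]
eef_rot: [-0.7, 0.08, 0.705, 0.081]
ft_force: [-0.7, -0.2, -0.4]
width: 0.0876
t 2.28 p [ 0.4666 -0.0416  0.0825] jaw -103.1 slide cm [ 1.65 -0.41  0.05] roll -0.1 w 0.0876 F [-0.7 -0.2 -0.4] tilt [-0.006  0.002 -1.   ] q [ 0.5   0.17 -0.54  1.99  0.1   1.01 -1.89]
```

```bash
python3 -m jog '[{"slide":[0.8,-0.3,0],"roll":0},{"slide":[1.6,-0.4,0],"roll":0},{"slide":[1.6,-0.4,0],"roll":0},{"slide":[1.6,-0.4,0],"roll":0}]';  python3 go.py 0.467 -0.0375 0.066 77; python3 - <<'E'
from bench import r
import cv2,numpy as np
b=r.camera("scene")[110:230,200:360,::-1]
cv2.imwrite("pics/a2.png",cv2.convertScaleAbs(cv2.resize(b,(800,600)),alpha=1.8))
E
```

```text
time: 2.62
ee_pos: [0.4678, -0.0378, 0.067]
eef_rot: [-0.701, 0.08, 0.704, 0.081]
ft_force: [0.6, -0.7, -1.0]
width: 0.0872
t 2.62 p [ 0.4678 -0.0378  0.067 ] jaw -103.1 slide cm [ 0.1  -0.01  0.08] roll -0.1 w 0.0872 F [ 0.6 -0.7 -1. ] tilt [-0.005  0.002 -1.   ] q [ 0.49  0.2  -0.54  2.01  0.12  0.97 -1.91]
```

View pics/a2.png

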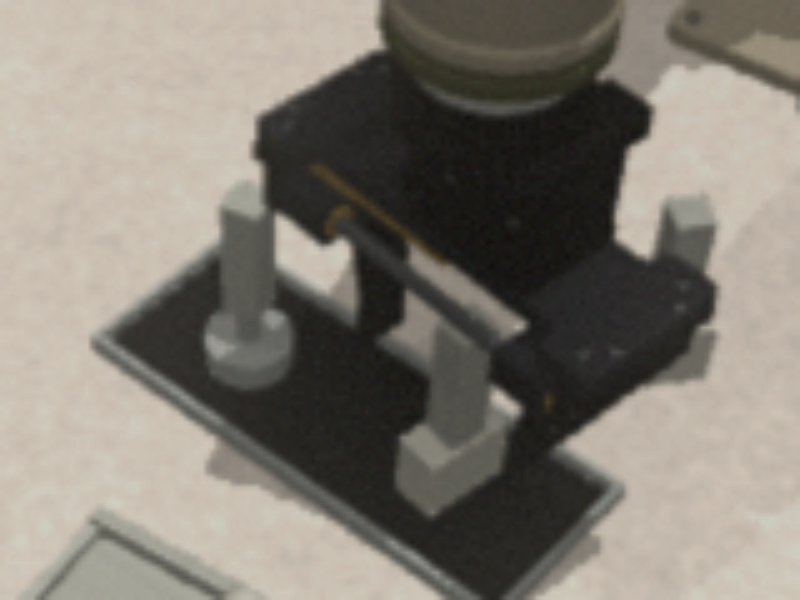

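The open fingers straddle the paddle handle at (460,385), clear of the tamper at (250,270). I'm closing now.

```bash
python3 -m jog '[{"slide":[0,0,0],"roll":0},{"slide":[0,0,0],"roll":0},{"slide":[0,0,0],"roll":0},{"slide":[0,0,0],"roll":0},{"slide":[0,0,0],"roll":0}]' 1 20;  python3 -m jog '[{"slide":[0,0,0],"roll":0},{"slide":[0,0,0],"roll":0},{"slide":[0,0,0],"roll":0},{"slide":[0,0,0],"roll":0},{"slide":[0,0,0],"roll":0}]' 1 35; python3 go.py 0.467 -0.0375 0.066 77
```

```text
time: 3.08
ee_pos: [0.468, -0.0378, 0.0674]
eef_rot: [-0.701, 0.08, 0.704, 0.081]
ft_force: [0.3, 1.1, -0.5]
width: 0.0613
time: 3.5
ee_pos: [0.468, -0.0378, 0.0674]
eef_rot: [-0.701, 0.08, 0.704, 0.081]
ft_force: [-0.5, -0.2, -0.7]
width: 0.0284
t 3.5 p [ 0.468  -0.0378  0.0674] jaw -103.1 slide cm [ 0.14 -0.01  0.11] roll -0.1 w 0.0284 F [-0.5 -0.2 -0.7] tilt [-0.004  0.002 -1.   ] q [ 0.49  0.2  -0.54  2.01  0.12  0.98 -1.91]
```

```bash
python3 -m jog '[{"slide":[0,0,0],"roll":0},{"slide":[0,0,0],"roll":0},{"slide":[0,0,0],"roll":0},{"slide":[0,0,0],"roll":0},{"slide":[0,0,0],"roll":0}]' 1 35; python3 -m jog '[{"slide":[-0.5,0,0],"roll":0},{"slide":[-1.5,0,0],"roll":0},{"slide":[-3,0,0],"roll":0},{"slide":[-4.5,0,0],"roll":0},{"slide":[-4.5,0,0],"roll":0}]' ; python3 - <<'E'
from bench import r
import cv2,numpy as np
b=r.camera("scene");cv2.imwrite("pics/raw_s3.png",b[:,:,::-1]);b=b[90:230,200:360,::-1]
cv2.imwrite("pics/a3.png",cv2.convertScaleAbs(cv2.resize(b,(686,600)),alpha=1.8))
E
python3 go.py 0.467 -0.0375 0.066 77
```

```text
time: 3.92
ee_pos: [0.468, -0.0378, 0.0674]
eef_rot: [-0.701, 0.08, 0.704, 0.081]
ft_force: [-0.2, 0.7, -0.2]
width: 0.0198
time: 4.33
ee_pos: [0.4701, -0.0379, 0.1157]
eef_rot: [-0.702, 0.08, 0.702, 0.081]
ft_force: [0.2, 0.3, -0.3]
width: 0.0196
t 4.38 p [ 0.4694 -0.038   0.1142] jaw -103.1 slide cm [4.82 0.01 0.24] roll -0.1 w 0.0198 F [-0.6  0.1 -0.9] tilt [-0.001  0.001 -1.   ] q [ 0.5   0.13 -0.54  1.96  0.08  1.07 -1.87]
```

View pics/a3.png

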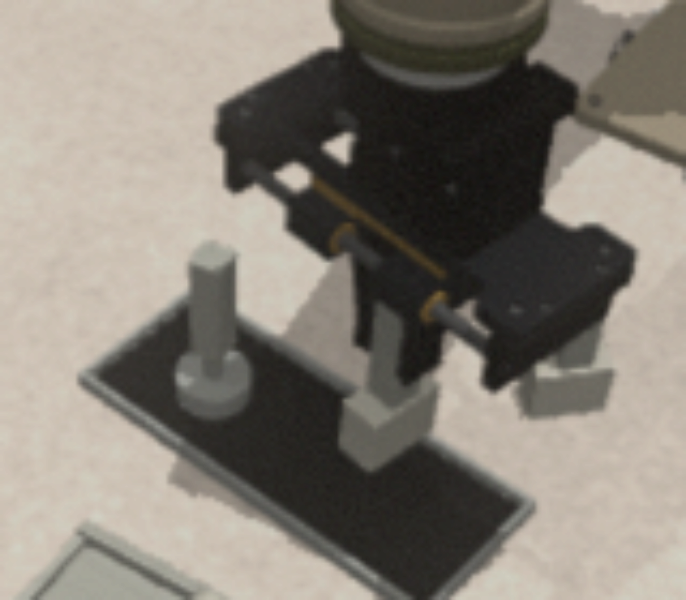

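```bash
python3 go.py 0.6175 -0.11 0.13 92
```

```text
t 4.38 p [ 0.4694 -0.038   0.1142] jaw -103.1 slide cm [ -1.61   3.65 -16.06] roll -15.1 w 0.0198 F [-0.6  0.1 -0.9] tilt [-0.001  0.001 -1.   ] q [ 0.5   0.13 -0.54  1.96  0.08  1.07 -1.87]
```

```bash
python3 -m jog '[{"slide":[-0.8,0.7,-3],"roll":-3},{"slide":[-1.6,1.5,-6],"roll":-6},{"slide":[-1.6,2.2,-9],"roll":-9},{"slide":[-1.6,3,-12],"roll":-12},{"slide":[-1.6,3.6,-15],"roll":-15}]';  python3 go.py 0.6175 -0.11 0.13 92
```

```text
time: 4.8
ee_pos: [0.6081, -0.1085, 0.1291]
eef_rot: [-0.706, -0.012, 0.708, -0.012]
ft_force: [0.6, 0.1, -0.1]
width: 0.0198
t 4.8 p [ 0.6081 -0.1085  0.1291] jaw -88.0 slide cm [-0.09  0.19 -0.93] roll -0.0 w 0.0198 F [ 0.6  0.1 -0.1] tilt [-0.002  0.001 -1.   ] q [ 0.5   0.43 -0.5   1.57  0.22  1.2  -1.59]
```

```bash
python3 -m jog '[{"slide":[0,0.2,-0.9],"roll":0},{"slide":[0.7,0.2,-0.9],"roll":0},{"slide":[1.5,0.2,-0.9],"roll":0},{"slide":[2.2,0.2,-0.9],"roll":0},{"slide":[2.2,0.2,-0.9],"roll":0}]';  python3 go.py 0.6175 -0.11 0.0714 92;python3 - <<'E'
from bench import r
import cv2,numpy as np
b=r.camera("scene");b=b[160:300,190:350,::-1]
cv2.imwrite("pics/a4.png",cv2.convertScaleAbs(cv2.resize(b,(686,600)),alpha=1.8))
a=r.camera("top");a=a[100:220,120:340,::-1]
cv2.imwrite("pics/a4t.png",cv2.convertScaleAbs(cv2.resize(a,(800,436)),alpha=1.8))
E
```

```text
time: 5.22
ee_pos: [0.615, -0.1095, 0.1047]
eef_rot: [-0.705, -0.013, 0.709, -0.012]
ft_force: [-0.5, -0.1, -2.1]
width: 0.0196
t 5.22 p [ 0.615  -0.1095  0.1047] jaw -88.0 slide cm [ 3.33  0.06 -0.26] roll 0.0 w 0.0196 F [-0.5 -0.1 -2.1] tilt [-0.006  0.001 -1.   ] q [ 0.48  0.47 -0.5   1.57  0.24  1.16 -1.6 ]
```

View pics/a4.png

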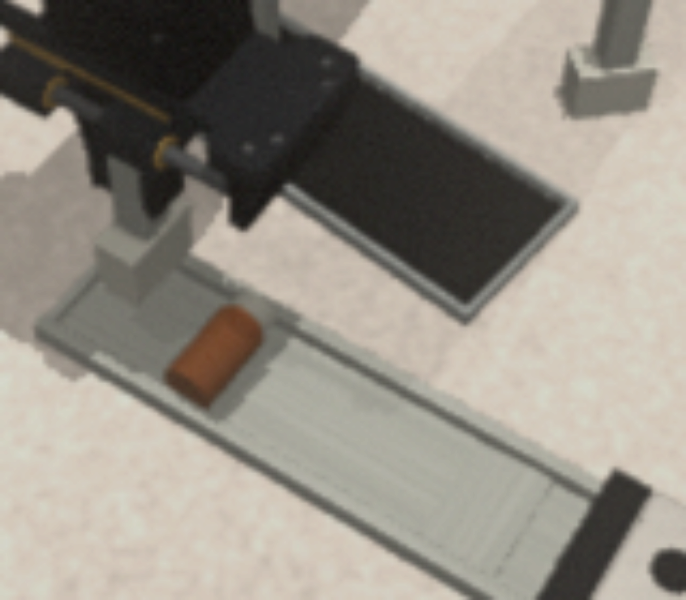

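View pics/a4t.png

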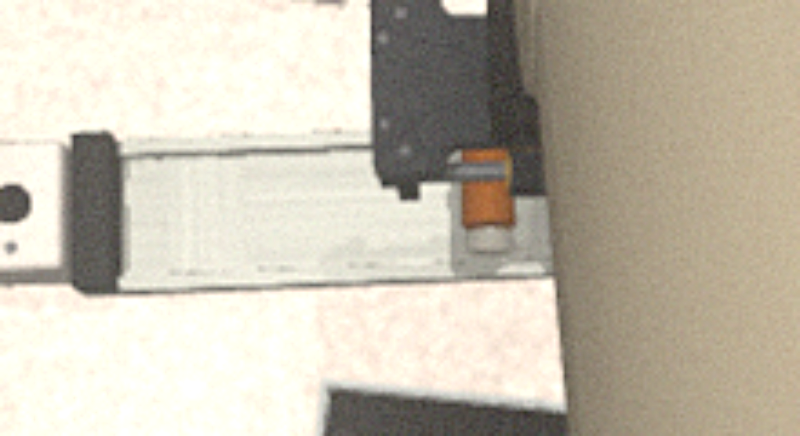

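```bash
python3 - <<'E'
from h import *
B=ray("scene",raw([(97,232),(141,262),(190,208)],190,160,4.2875),.0773)
C=ray("scene",raw([(137,305),(191,250)],190,160,4.2875),.0413)
o=np.array([.6137,.0004]);ex=np.array([-.0349,.9994]);ey=np.array([-.9994,-.0349])
for p in list(B)+[(B[0]+B[2])/2]+list(C)+[r.read_state()["ee_pos"]]: print(p.round(4),"track",((p[:2]-o)@ex).round(4),((p[:2]-o)@ey).round(4))
E
```

```text
[ 0.632  -0.1234  0.0773] track -0.1244 -0.014
[ 0.6332 -0.0955  0.0773] track -0.0965 -0.0162
[ 0.5944 -0.0968  0.0773] track -0.0965 0.0227
[ 0.6132 -0.1101  0.0773] track -0.1105 0.0043
[ 0.6354 -0.099   0.0413] track -0.1001 -0.0182
[ 0.5937 -0.0984  0.0413] track -0.098 0.0234
[ 0.6162 -0.1098  0.1067] track -0.1102 0.0013
```

```bash
python3 -m jog '[{"slide":[0,0,-0.3],"roll":0},{"slide":[1.2,0,-0.3],"roll":0},{"slide":[2.4,0,-0.3],"roll":0},{"slide":[3.5,0,-0.3],"roll":0},{"slide":[3.5,0,-0.3],"roll":0}]';  python3 go.py 0.618 -0.11 0.0714 92;python3 - <<'E'
from bench import r
import cv2,numpy as np
b=r.camera("scene");b=b[180:280,190:310,::-1]
cv2.imwrite("pics/a5.png",cv2.convertScaleAbs(cv2.resize(b,(720,600)),alpha=1.8))
E
```

```text
time: 5.73
ee_pos: [0.6171, -0.1095, 0.0681]
eef_rot: [-0.704, -0.013, 0.71, -0.012]
ft_force: [-1.3, -0.1, -2.1]
width: 0.0197
t 5.73 p [ 0.6171 -0.1095  0.0681] jaw -88.0 slide cm [-0.33  0.05 -0.09] roll 0.0 w 0.0197 F [-1.3 -0.1 -2.1] tilt [-0.008  0.001 -1.   ] q [ 0.47  0.51 -0.48  1.6   0.26  1.1  -1.61]
```

View pics/a5.png

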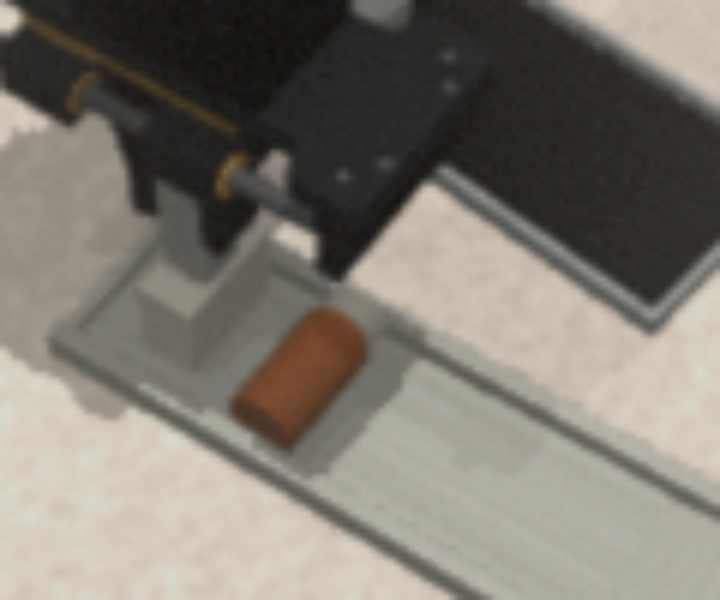

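```bash
python3 -m jog '[{"slide":[-0.35,0,-0.2],"roll":0},{"slide":[-0.35,0,-0.2],"roll":0},{"slide":[-0.35,-0.3,-0.2],"roll":0},{"slide":[-0.35,-0.6,-0.2],"roll":0},{"slide":[-0.35,-1,-0.2],"roll":0}]';  python3 go.py 0.6177 -0.08 0.0714 92
```

```text
time: 6.2
ee_pos: [0.6196, -0.0992, 0.0734]
eef_rot: [-0.705, -0.013, 0.709, -0.012]
ft_force: [-1.1, 0.0, -2.6]
width: 0.0199
t 6.2 p [ 0.6196 -0.0992  0.0734] jaw -88.0 slide cm [ 0.21 -1.93  0.12] roll -0.0 w 0.0199 F [-1.1  0.  -2.6] tilt [-0.006  0.001 -1.   ] q [ 0.46  0.51 -0.49  1.59  0.26  1.11 -1.63]
```

```bash
python3 -m jog '[{"slide":[0.1,-0.4,0.1],"roll":0},{"slide":[0.1,-0.8,0.1],"roll":0},{"slide":[0.1,-1.2,0.1],"roll":0},{"slide":[0.1,-1.6,0.1],"roll":0},{"slide":[0.1,-2,0.1],"roll":0}]';  python3 go.py 0.6175 -0.06 0.072 92
```

```text
time: 6.62
ee_pos: [0.6179, -0.0788, 0.0725]
eef_rot: [-0.705, -0.013, 0.709, -0.012]
ft_force: [-0.2, 0.3, -1.7]
width: 0.0197
t 6.62 p [ 0.6179 -0.0788  0.0725] jaw -88.0 slide cm [ 0.05 -1.88 -0.03] roll 0.0 w 0.0197 F [-0.2  0.3 -1.7] tilt [-0.006  0.001 -1.   ] q [ 0.44  0.5  -0.5   1.6   0.26  1.11 -1.66]
```

```bash
python3 -m jog '[{"slide":[0,-0.4,0],"roll":0},{"slide":[0,-0.8,0],"roll":0},{"slide":[0,-1.2,0],"roll":0},{"slide":[0,-1.6,0],"roll":0},{"slide":[0,-2,0],"roll":0}]';  python3 go.py 0.6165 -0.04 0.072 92;python3 - <<'E'
from bench import r
import cv2,numpy as np
b=r.camera("scene");b=b[180:300,200:350,::-1]
cv2.imwrite("pics/a6.png",cv2.convertScaleAbs(cv2.resize(b,(750,600)),alpha=1.8))
a=r.camera("top");a=a[100:220,120:340,::-1]
cv2.imwrite("pics/a6t.png",cv2.convertScaleAbs(cv2.resize(a,(800,436)),alpha=1.8))
E
```

```text
time: 7.03
ee_pos: [0.6172, -0.0584, 0.0725]
eef_rot: [-0.705, -0.013, 0.709, -0.012]
ft_force: [0.2, 0.3, -2.0]
width: 0.0197
t 7.03 p [ 0.6172 -0.0584  0.0725] jaw -88.0 slide cm [ 0.05 -1.84  0.  ] roll 0.0 w 0.0197 F [ 0.2  0.3 -2. ] tilt [-0.006  0.001 -1.   ] q [ 0.41  0.5  -0.5   1.61  0.26  1.1  -1.7 ]
```

View pics/a6.png

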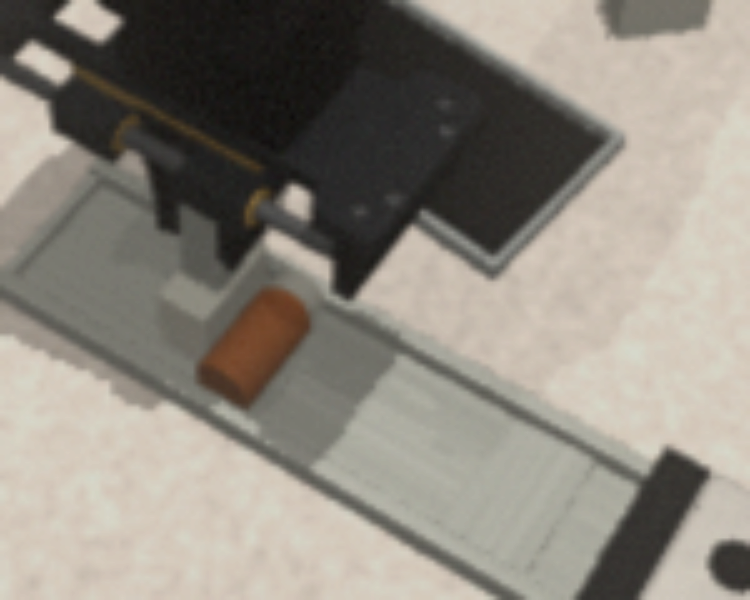

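View pics/a6t.png

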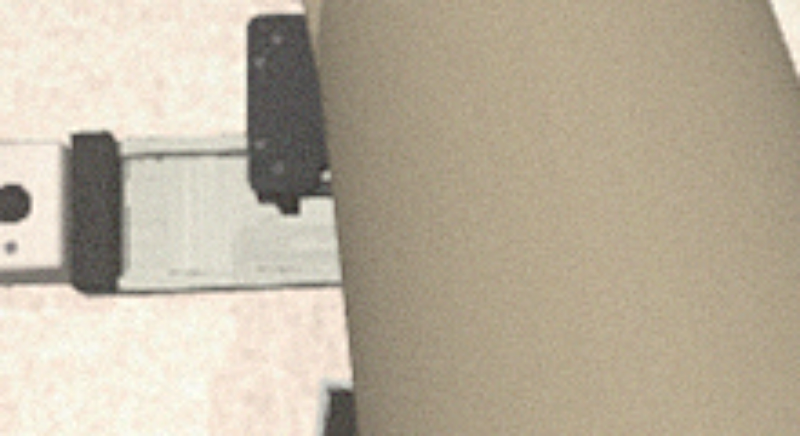

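The scene crop shows the foot face touching the vial at (225,330), and the vial is lying square in the track. I'll keep pushing slowly.

```bash
python3 -m jog '[{"slide":[0,-0.4,0],"roll":0},{"slide":[0,-0.8,0],"roll":0},{"slide":[0,-1.2,0],"roll":0},{"slide":[0,-1.6,0],"roll":0},{"slide":[0,-2,0],"roll":0}]';  python3 go.py 0.616 -0.02 0.072 92
```

```text
time: 7.55
ee_pos: [0.6165, -0.0372, 0.0726]
eef_rot: [-0.705, -0.013, 0.709, -0.012]
ft_force: [-0.2, 0.6, -1.1]
width: 0.0196
t 7.55 p [ 0.6165 -0.0372  0.0726] jaw -87.9 slide cm [ 0.06 -1.72 -0.02] roll 0.1 w 0.0196 F [-0.2  0.6 -1.1] tilt [-0.006  0.002 -1.   ] q [ 0.38  0.49 -0.51  1.62  0.26  1.1  -1.73]
```

```bash
python3 -m jog '[{"slide":[0,-0.4,0],"roll":0},{"slide":[0,-0.8,0],"roll":0},{"slide":[0,-1.2,0],"roll":0},{"slide":[0,-1.6,0],"roll":0},{"slide":[0,-2,0],"roll":0}]';  python3 go.py 0.6152 0.00 0.072 92
```

```text
time: 7.97
ee_pos: [0.6157, -0.0169, 0.0726]
eef_rot: [-0.705, -0.013, 0.709, -0.012]
ft_force: [0.3, -0.9, -1.8]
width: 0.02
t 7.97 p [ 0.6157 -0.0169  0.0726] jaw -87.9 slide cm [ 0.07 -1.69 -0.01] roll 0.1 w 0.02 F [ 0.3 -0.9 -1.8] tilt [-0.006  0.002 -1.   ] q [ 0.36  0.49 -0.52  1.62  0.26  1.1  -1.76]
```

```bash
python3 -m jog '[{"slide":[0,-0.4,0],"roll":0},{"slide":[0,-0.8,0],"roll":0},{"slide":[0,-1.2,0],"roll":0},{"slide":[0,-1.6,0],"roll":0},{"slide":[0,-2,0],"roll":0}]';  python3 go.py 0.6145 0.02 0.072 92
```

```text
time: 8.38
ee_pos: [0.615, 0.0035, 0.0727]
eef_rot: [-0.705, -0.013, 0.709, -0.012]
ft_force: [0.4, 0.3, -0.4]
width: 0.0195
t 8.38 p [0.615  0.0035 0.0727] jaw -87.9 slide cm [ 0.07 -1.65 -0.01] roll 0.1 w 0.0195 F [ 0.4  0.3 -0.4] tilt [-0.006  0.002 -1.   ] q [ 0.33  0.49 -0.52  1.63  0.26  1.1  -1.8 ]
```

```bash
cat > look.py <<'E'
import sys
from bench import r
import cv2
b=r.camera("scene")[180:300,220:370,::-1]
cv2.imwrite(sys.argv[1],cv2.convertScaleAbs(cv2.resize(b,(750,600)),alpha=1.8))
E
python3 -m jog '[{"slide":[0,-0.4,0],"roll":0},{"slide":[0,-0.8,0],"roll":0},{"slide":[0,-1.2,0],"roll":0},{"slide":[0,-1.6,0],"roll":0},{"slide":[0,-2,0],"roll":0}]';  python3 go.py 0.6138 0.04 0.072 92; python3 look.py pics/a7.png
```

```text
time: 8.8
ee_pos: [0.6142, 0.0238, 0.0727]
eef_rot: [-0.705, -0.013, 0.709, -0.012]
ft_force: [-0.2, 0.3, -0.7]
width: 0.0199
t 8.8 p [0.6142 0.0238 0.0727] jaw -87.9 slide cm [ 0.07 -1.62 -0.01] roll 0.1 w 0.0199 F [-0.2  0.3 -0.7] tilt [-0.006  0.001 -1.   ] q [ 0.3   0.49 -0.53  1.63  0.27  1.1  -1.83]
```

View pics/a7.png

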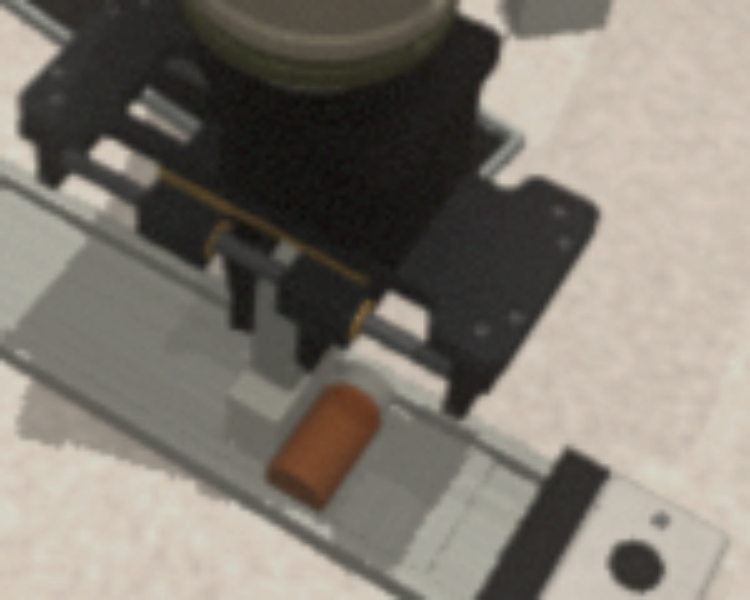

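The vial is against the foot at (290,430) and square, and the ramp starts just ahead. I'm continuing.

```bash
python3 -m jog '[{"slide":[0,-0.4,0],"roll":0},{"slide":[0,-0.8,0],"roll":0},{"slide":[0,-1.2,0],"roll":0},{"slide":[0,-1.6,0],"roll":0},{"slide":[0,-1.9,0],"roll":0}]';  python3 go.py 0.6131 0.06 0.072 92
```

```text
time: 9.27
ee_pos: [0.6134, 0.0446, 0.0728]
eef_rot: [-0.705, -0.014, 0.709, -0.012]
ft_force: [0.3, -0.8, -1.0]
width: 0.0198
t 9.27 p [0.6134 0.0446 0.0728] jaw -87.9 slide cm [ 0.09 -1.54 -0.03] roll 0.1 w 0.0198 F [ 0.3 -0.8 -1. ] tilt [-0.006  0.002 -1.   ] q [ 0.27  0.49 -0.54  1.63  0.27  1.1  -1.87]
```

```bash
python3 -m jog '[{"slide":[0,-0.3,0],"roll":0},{"slide":[0,-0.6,0],"roll":0},{"slide":[0,-0.9,0],"roll":0},{"slide":[0,-1.2,0],"roll":0},{"slide":[0,-1.5,0],"roll":0}]';  python3 go.py 0.6125 0.078 0.072 92
```

```text
time: 9.68
ee_pos: [0.6129, 0.0599, 0.0728]
eef_rot: [-0.705, -0.014, 0.709, -0.012]
ft_force: [-0.4, -0.6, -0.2]
width: 0.0195
t 9.68 p [0.6129 0.0599 0.0728] jaw -87.9 slide cm [ 0.09 -1.81 -0.03] roll 0.1 w 0.0195 F [-0.4 -0.6 -0.2] tilt [-0.006  0.002 -1.   ] q [ 0.25  0.5  -0.54  1.62  0.27  1.1  -1.9 ]
```

```bash
python3 -m jog '[{"slide":[0,-0.2,0],"roll":0},{"slide":[0,-0.4,0],"roll":0},{"slide":[0,-0.6,0],"roll":0},{"slide":[0,-0.8,0],"roll":0},{"slide":[0,-1,0],"roll":0}]';  python3 go.py 0.612 0.09 0.072 92; python3 look.py pics/a8.png
```

```text
time: 10.1
ee_pos: [0.6125, 0.0699, 0.0729]
eef_rot: [-0.705, -0.014, 0.709, -0.012]
ft_force: [0.0, -1.0, -0.5]
width: 0.0195
t 10.1 p [0.6125 0.0699 0.0729] jaw -87.9 slide cm [ 0.09 -2.01 -0.03] roll 0.1 w 0.0195 F [ 0.  -1.  -0.5] tilt [-0.006  0.002 -1.   ] q [ 0.24  0.5  -0.54  1.62  0.28  1.11 -1.91]
```

View pics/a8.png

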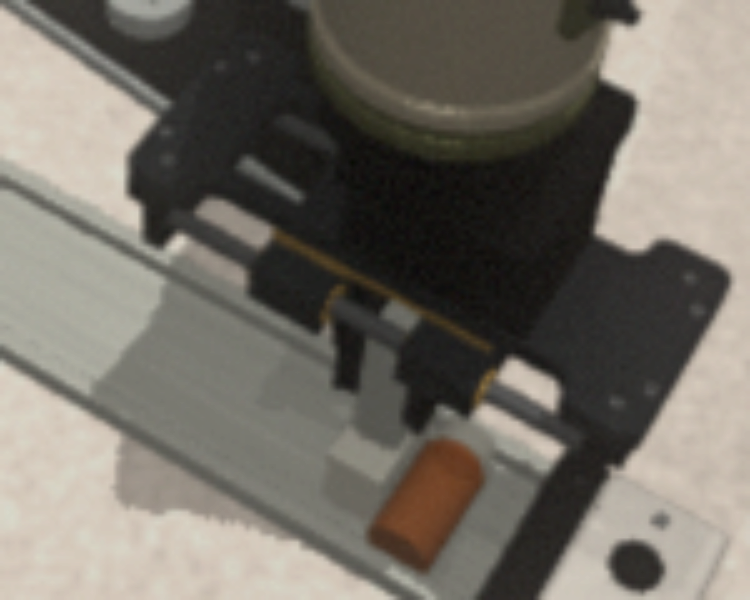

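The vial is on the ramp at (430,500), a bit short of the stop. I'll finish at a slow pace.

```bash
python3 -m jog '[{"slide":[0,-0.2,0],"roll":0},{"slide":[0,-0.4,0],"roll":0},{"slide":[0,-0.6,0],"roll":0},{"slide":[0,-0.8,0],"roll":0},{"slide":[0,-1,0],"roll":0}]';  python3 go.py 0.612 0.09 0.072 92; python3 look.py pics/a9.png
```

```text
time: 10.57
ee_pos: [0.612, 0.0807, 0.0729]
eef_rot: [-0.705, -0.014, 0.709, -0.012]
ft_force: [-0.3, -0.1, -0.4]
width: 0.02
t 10.57 p [0.612  0.0807 0.0729] jaw -87.8 slide cm [ 0.1  -0.93 -0.03] roll 0.2 w 0.02 F [-0.3 -0.1 -0.4] tilt [-0.006  0.002 -1.   ] q [ 0.22  0.5  -0.55  1.62  0.28  1.11 -1.93]
```

View pics/a9.png

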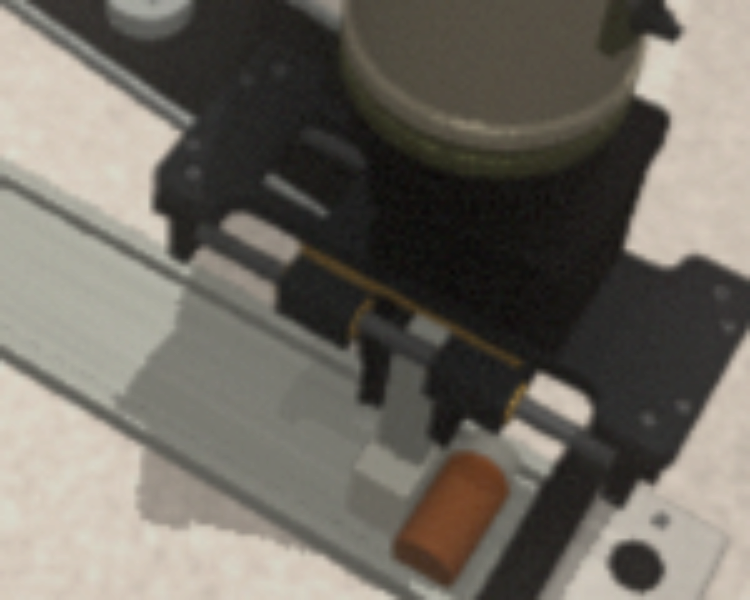

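```bash
python3 -m jog '[{"slide":[0,-0.15,0],"roll":0},{"slide":[0,-0.3,0],"roll":0},{"slide":[0,-0.45,0],"roll":0},{"slide":[0,-0.5,0],"roll":0},{"slide":[0,-0.5,0],"roll":0}]';  python3 go.py 0.612 0.09 0.072 92; python3 look.py pics/a10.png
```

```text
time: 11.03
ee_pos: [0.6117, 0.0866, 0.073]
eef_rot: [-0.705, -0.015, 0.709, -0.013]
ft_force: [-0.6, -0.1, -0.8]
width: 0.02
t 11.03 p [0.6117 0.0866 0.073 ] jaw -87.8 slide cm [ 0.1  -0.34 -0.04] roll 0.2 w 0.02 F [-0.6 -0.1 -0.8] tilt [-0.006  0.003 -1.   ] q [ 0.21  0.5  -0.55  1.62  0.28  1.11 -1.94]
```

View pics/a10.png

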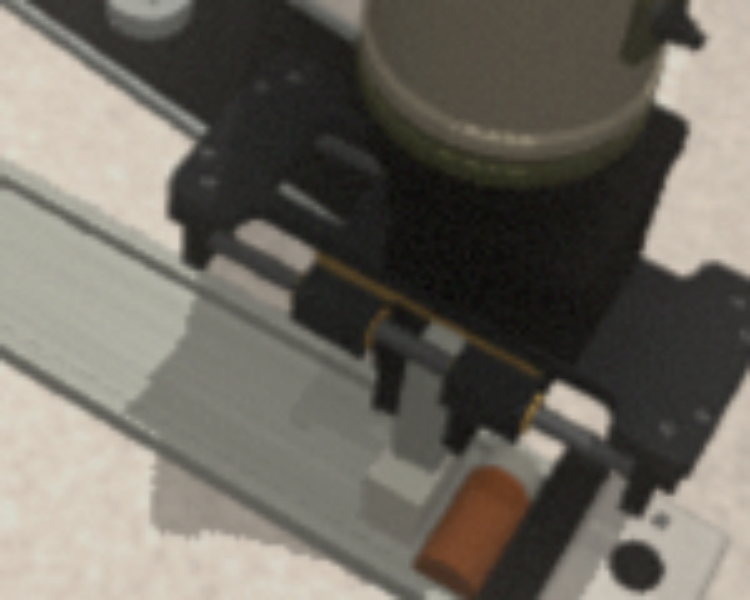

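The vial at (470,530) now looks like it's touching the stop. I'll back off a little and check that it stays seated.

```bash
python3 -m jog '[{"slide":[0,0.3,0],"roll":0},{"slide":[0,0.8,0],"roll":0},{"slide":[0,1.5,0],"roll":0},{"slide":[0,2.2,0],"roll":0},{"slide":[0,3,0],"roll":0}]';  python3 go.py 0.612 0.09 0.072 92; python3 look.py pics/a11.png;python3 - <<'E'
from bench import r
import cv2
a=r.camera("top");a=a[110:190,100:200,::-1]
cv2.imwrite("pics/a11t.png",cv2.convertScaleAbs(cv2.resize(a,(750,600)),alpha=1.8))
E
```

```text
time: 11.5
ee_pos: [0.613, 0.0553, 0.0729]
eef_rot: [-0.705, -0.014, 0.709, -0.012]
ft_force: [0.9, 0.3, -0.0]
width: 0.0199
t 11.5 p [0.613  0.0553 0.0729] jaw -87.8 slide cm [ 0.1  -3.47 -0.04] roll 0.2 w 0.0199 F [ 0.9  0.3 -0. ] tilt [-0.006  0.003 -1.   ] q [ 0.26  0.5  -0.54  1.62  0.27  1.1  -1.89]
```

View pics/a11.png

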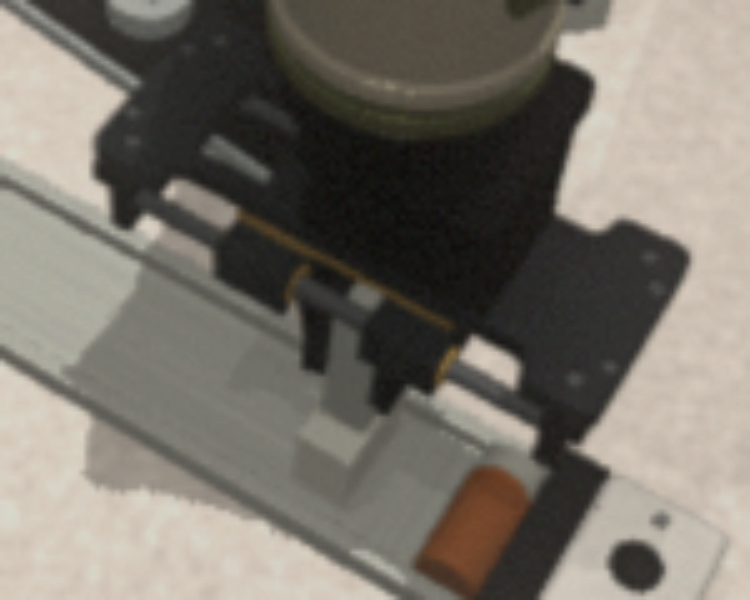

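View pics/a11t.png

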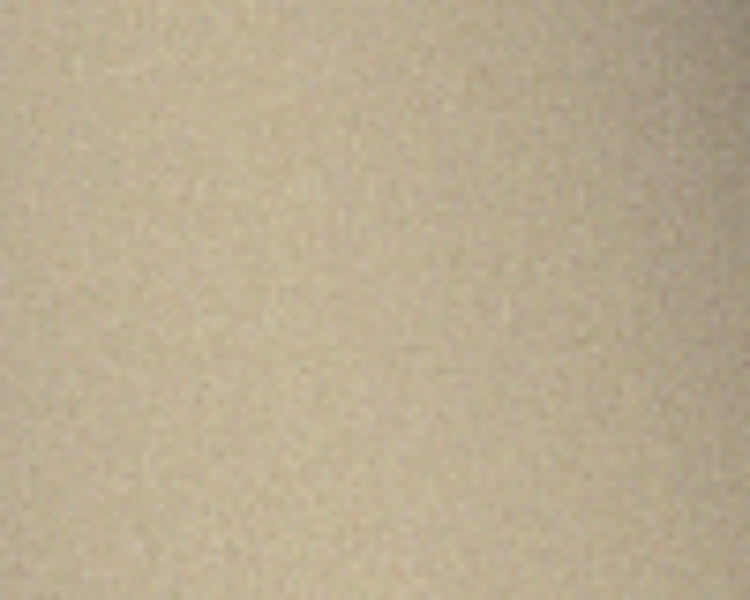

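The paddle has been withdrawn to (340,440) and the vial stays put against the stop at (470,530). Next I lift the paddle and take it back to the tray.

```bash
python3 -m jog '[{"slide":[-0.8,0.3,0],"roll":0},{"slide":[-2,0.5,0],"roll":0},{"slide":[-4,0.5,0],"roll":0},{"slide":[-6,0.5,0],"roll":0},{"slide":[-6.5,0.5,0],"roll":0}]';  python3 go.py 0.468 -0.038 0.13 77
```

```text
time: 12.02
ee_pos: [0.6156, 0.0492, 0.1424]
eef_rot: [-0.707, -0.014, 0.707, -0.012]
ft_force: [1.3, 0.4, 0.1]
width: 0.02
t 12.02 p [0.6156 0.0492 0.1424] jaw -87.9 slide cm [ 1.22  8.19 15.06] roll 15.1 w 0.02 F [1.3 0.4 0.1] tilt [-0.     0.002 -1.   ] q [ 0.28  0.43 -0.56  1.56  0.23  1.22 -1.85]
```

```bash
python3 -m jog '[{"slide":[0,1.6,3],"roll":3},{"slide":[0.3,3.2,6],"roll":6},{"slide":[0.6,4.8,9],"roll":9},{"slide":[0.9,6.4,12],"roll":12},{"slide":[1.2,8.1,15],"roll":15}]';  python3 go.py 0.468 -0.038 0.13 77
```

```text
time: 12.43
ee_pos: [0.4672, -0.0374, 0.1302]
eef_rot: [-0.703, 0.08, 0.703, 0.081]
ft_force: [0.2, -0.8, -1.7]
width: 0.0198
t 12.43 p [ 0.4672 -0.0374  0.1302] jaw -103.1 slide cm [ 0.02  0.04 -0.1 ] roll -0.1 w 0.0198 F [ 0.2 -0.8 -1.7] tilt [ 0.     0.002 -1.   ] q [ 0.49  0.1  -0.52  1.95  0.05  1.1  -1.86]
```

```bash
python3 -m jog '[{"slide":[1.2,0,0],"roll":0},{"slide":[2.5,0,0],"roll":0},{"slide":[4,0,0],"roll":0},{"slide":[5,0,0],"roll":0},{"slide":[5,0,0],"roll":0}]';  python3 go.py 0.468 -0.038 0.0675 77
```

```text
time: 12.85
ee_pos: [0.4659, -0.0371, 0.0785]
eef_rot: [-0.701, 0.079, 0.704, 0.081]
ft_force: [-0.6, 0.5, -2.0]
width: 0.0198
t 12.85 p [ 0.4659 -0.0371  0.0785] jaw -103.0 slide cm [ 1.1   0.04 -0.23] roll -0.0 w 0.0198 F [-0.6  0.5 -2. ] tilt [-0.003  0.003 -1.   ] q [ 0.47  0.17 -0.52  2.    0.1   0.99 -1.89]
```

```bash
python3 -m jog '[{"slide":[0.3,0,-0.1],"roll":0},{"slide":[0.6,0,-0.1],"roll":0},{"slide":[0.9,0,-0.1],"roll":0},{"slide":[0.9,0,-0.1],"roll":0},{"slide":[0.9,0,-0.1],"roll":0}]';  python3 go.py 0.468 -0.038 0.0675 77
```

```text
time: 13.27
ee_pos: [0.467, -0.0372, 0.0697]
eef_rot: [-0.702, 0.079, 0.703, 0.081]
ft_force: [-0.5, 0.7, -1.4]
width: 0.0199
t 13.27 p [ 0.467  -0.0372  0.0697] jaw -103.0 slide cm [ 0.21  0.06 -0.11] roll -0.0 w 0.0199 F [-0.5  0.7 -1.4] tilt [-0.002  0.003 -1.   ] q [ 0.47  0.18 -0.52  2.01  0.11  0.98 -1.9 ]
```

```bash
python3 -m jog '[{"slide":[0.1,0,0],"roll":0},{"slide":[0.2,0,0],"roll":0},{"slide":[0.25,0,0],"roll":0},{"slide":[0.25,0,0],"roll":0},{"slide":[0.25,0,0],"roll":0}]';  python3 go.py 0.468 -0.038 0.0675 77; python3 look.py pics/x.png; python3 - <<'E'
from bench import r
import cv2
b=r.camera("scene")[120:240,200:360,::-1]
cv2.imwrite("pics/a12.png",cv2.convertScaleAbs(cv2.resize(b,(800,600)),alpha=1.8))
E
```

```text
time: 13.68
ee_pos: [0.4672, -0.0372, 0.0674]
eef_rot: [-0.702, 0.079, 0.703, 0.081]
ft_force: [-1.0, 0.1, 2.3]
width: 0.02
t 13.68 p [ 0.4672 -0.0372  0.0674] jaw -103.0 slide cm [-0.01  0.05 -0.1 ] roll -0.0 w 0.02 F [-1.   0.1  2.3] tilt [-0.002  0.003 -1.   ] q [ 0.47  0.19 -0.52  2.01  0.11  0.97 -1.9 ]
```

View pics/a12.png

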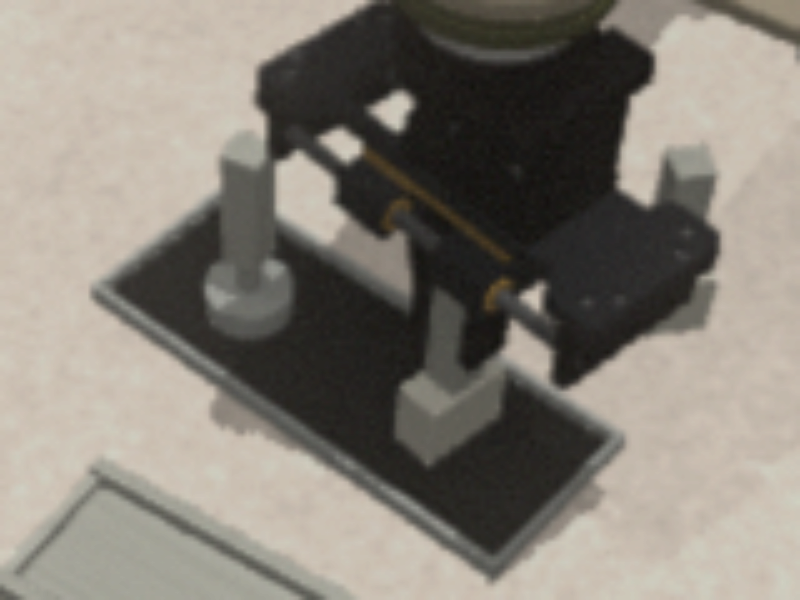

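The paddle stands on the tray floor at (435,420), with Fz now +2.3 N. I'm releasing it.

```bash
for i in 1 ; do python3 -m jog '[{"slide":[0,0,0],"roll":0},{"slide":[0,0,0],"roll":0},{"slide":[0,0,0],"roll":0},{"slide":[0,0,0],"roll":0},{"slide":[0,0,0],"roll":0}]' 0; done;python3 -m jog '[{"slide":[0,0,0],"roll":0},{"slide":[0,0,0],"roll":0},{"slide":[0,0,0],"roll":0},{"slide":[0,0,0],"roll":0},{"slide":[0,0,0],"roll":0}]' 0
```

```text
time: 14.2
ee_pos: [0.4671, -0.0372, 0.0673]
eef_rot: [-0.702, 0.079, 0.703, 0.081]
ft_force: [-0.1, 0.0, -0.1]
width: 0.0456
time: 14.62
ee_pos: [0.4671, -0.0372, 0.0673]
eef_rot: [-0.702, 0.079, 0.703, 0.081]
ft_force: [0.2, -0.5, 0.5]
width: 0.0785
```

```bash
python3 -m jog '[{"slide":[-1,0,0],"roll":0},{"slide":[-3,0,0],"roll":0},{"slide":[-6,0,0],"roll":0},{"slide":[-9,0,0],"roll":0},{"slide":[-12,0,0],"roll":0}]'; python3 go.py 0.42 -0.40 0.22 77
```

```text
time: 15.03
ee_pos: [0.4671, -0.0373, 0.1894]
eef_rot: [-0.702, 0.079, 0.703, 0.081]
ft_force: [1.3, 0.2, -0.0]
width: 0.0868
t 15.03 p [ 0.4671 -0.0373  0.1894] jaw -103.0 slide cm [-3.15 36.39 -3.57] roll -0.0 w 0.0868 F [ 1.3  0.2 -0. ] tilt [-0.002  0.003 -1.   ] q [ 0.5   0.04 -0.52  1.88  0.02  1.23 -1.83]
```

Next I move the arm out of the top camera's view.

```bash
python3 -m jog '[{"slide":[-1,4,0],"roll":0},{"slide":[-2,8,-0.5],"roll":0},{"slide":[-3,12,-1],"roll":0},{"slide":[-3,16,-1.5],"roll":0},{"slide":[-3,20,-2],"roll":0}]'; python3 -m jog '[{"slide":[0,4,0],"roll":0},{"slide":[0,8,0],"roll":0},{"slide":[0,12,0],"roll":0},{"slide":[0,16,0],"roll":0},{"slide":[0,16,0],"roll":0}]'; python3 - <<'E'
from bench import r
import cv2,numpy as np
b=r.camera("scene")[120:320,180:380,::-1]
a=r.camera("top")[100:300,90:350,::-1]
cv2.imwrite("pics/raw_top9.png",a)
cv2.imwrite("pics/a13.png",cv2.convertScaleAbs(cv2.resize(b,(600,600),interpolation=cv2.INTER_CUBIC),alpha=1.8))
cv2.imwrite("pics/a13t.png",cv2.convertScaleAbs(cv2.resize(a,(780,600),interpolation=cv2.INTER_CUBIC),alpha=1.8))
E
```

```text
time: 15.45
ee_pos: [0.4414, -0.2387, 0.2208]
eef_rot: [0.703, -0.079, -0.703, -0.081]
ft_force: [1.4, -0.0, -0.1]
width: 0.0869
time: 15.87
ee_pos: [0.4009, -0.4026, 0.2207]
eef_rot: [-0.702, 0.084, 0.703, 0.083]
ft_force: [-1.9, -1.1, -0.1]
width: 0.0872
```

View pics/a13.png

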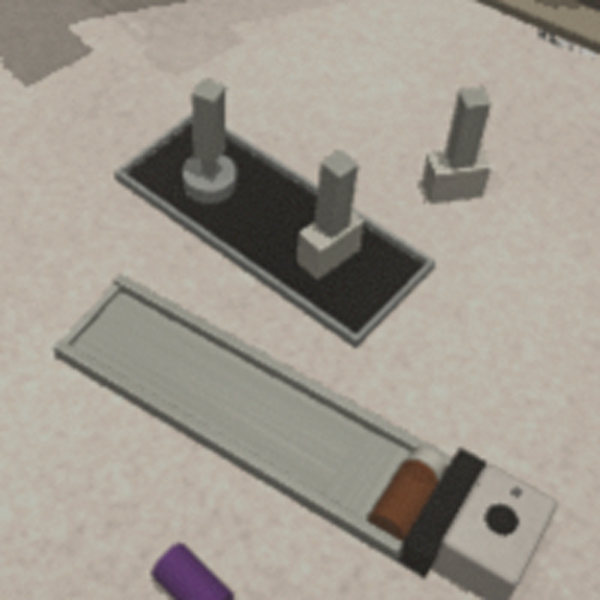

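View pics/a13t.png

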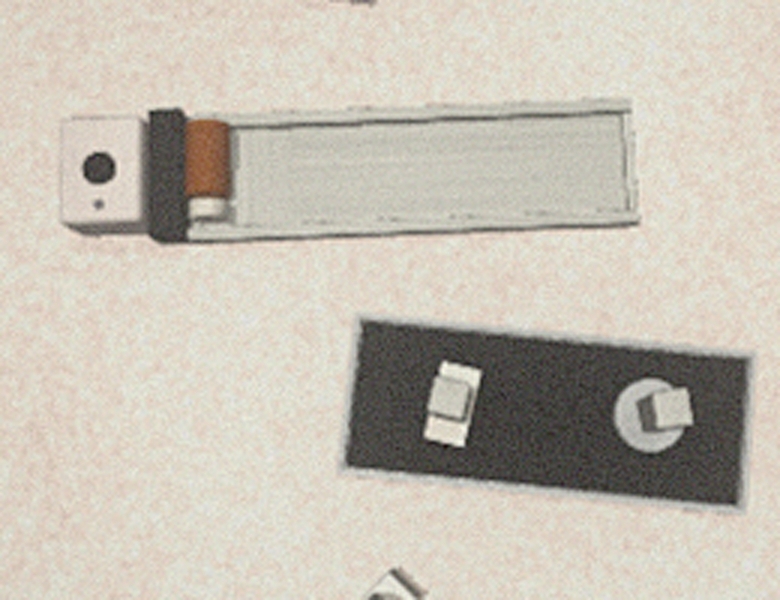

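The top view shows the vial touching the stop at (208,160) and the paddle upright in the tray at (452,403). I'll do one numeric check and then hand in.

```bash
python3 - <<'E'
from h import *
print(ray("top",raw([(209,160)],90,100,3),.018), ray("top",raw([(452,403)],90,100,3),.040))
o=np.array([.6137,.0004]);p=ray("top",raw([(209,170)],90,100,3),.018)[0,:2];print("track x",(p-o)@[-.0349,.9994])
r.close_job()
E
```

```text
[[0.61768676 0.11534649 0.018     ]] [[ 0.46670168 -0.03790524  0.04      ]]
track x 0.11470560628884319
the job is handed in; nothing more can be done
```

The vial is in its seat against the black stop, and the paddle is standing upright in the tool tray again with the gripper clear. I handed the job in at about 16 s of the 58 s allowed.

- **Paddle:** I took the block-footed paddle from the tray, not the look-alike nearer the base. I put it back at (0.467, −0.038), where it started to within about a millimetre.
- **Vial:** I pushed it slowly along the track and up the ramp with the paddle only; the gripper did not touch it. It stayed in place when I drew the paddle back.
- **Last checks:** The vial's centre measures track x ≈ 115 mm, against 116 mm when seated, which is within the camera calibration. The tamper, the look-alike paddle and the purple vial look untouched in the pictures. The wrist force readings stayed within about 3 N.
- **What went off plan:**
  - Two move commands were refused for a missing key; nothing moved.
  - On entering the track, the paddle's underside came to about 0.7 mm above the floor, lower than planned. I raised it before pushing.

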